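# Run the tube reader's boom out one hole

### The job

The overhead tube reader must look down on the outer row of the rack: press the red snap button on its telescoping boom flush and draw the boom out, away from its post, to the next hole, so that the button springs out there by itself. Then tug the boom back towards the post with about 10 N to make sure that it has locked, and let go. Work gently: never haul the boom against the sprung-out button with more than 15 N, either way, and leave the things around it where they stand.

Things in the scene. Friction and masses are not known exactly. Their poses are not given: they have to be found in the camera images.
- stand: The reader's boom stand, fixed: grey base plate 130 x 290 mm, 15 mm high; round steel post at y = -185 mm; on it a clamp block 42 x 46 mm, top 181 mm above the bench, which holds a level dark inner tube, 24 mm square. Origin on the bench right under the snap button; z up, +y along the boom away from the post, +x the side of the button and holes. The boom's axis is at x = 0, z = 160 mm.
- boom: Sliding square aluminium tube, 30 x 30 mm, wall 2 mm, from y = -95 (post end) to 165 mm, sleeved on the inner tube; white reader head at its outer end, y = 177 to 237 mm, 72 mm wide, 58 high. Origin on its axis at the hole that holds the button at the start; axes as the stand's. Round 11 mm holes in its +x face at y = 36, 0, -36, -72 mm. With the button under the wall it slides with 2 to 4 N.
- boom_slide (a joint): Travel of the boom along the stand's +y, in m: 0 in the hole of the start, 0.036 in the next hole outwards (about 1 mm of play either way in each hole), growing as the boom is drawn out. When the next hole comes over the button, from about 0.031 on, the rising button first pulls the boom on by up to 10 N; once it is out, it stops the boom hard at about 0.037.
- snap_button: Red snap button, 9 mm across, hemispherical, 4 mm proud of the boom's +x face. It sits in the fixed inner tube and moves only along x; the boom slides past it. Origin on the boom's axis; +x points out. Proud, it locks the boom. Held flush by a flat finger pad it still takes some 6 to 12 N along the boom until the hole's edge rides over its round end; then the wall keeps it down to the next hole.
- button_tip (a point): The top of the snap button's round end; at rest 19 mm from the boom's axis, 4 mm proud of the boom's face.
- button_press (a joint): How far the snap button is pushed in, in m: 0 out in a hole, 0.004 flush with the boom's face, 0.006 under the wall of the tube. A spring pushes it out, with 2 N when out and about 4.5 N when flush.
- reader_window (a point): The middle of the reader's dark window, on the underside of the reader head, 124 mm above the bench.
- rack: Loose white tube rack, 132 x 66 mm, with two rows of capped sample tubes 36 mm apart, 93 mm high over the caps, standing under the reader. Origin: centre of its underside; its x runs along the rows.
- pack_a: Loose yellow wedge-shaped reagent pack with a white cap, 92 x 36 mm, 89 mm high. Origin: centre of its underside.
- pack_b: A second, equal yellow reagent pack.
- pack_c: A third, equal yellow reagent pack; it stands close beside the boom stand.
- control_vial: Loose small vial with a blue cap, 26 mm across, 50 mm high, close beside the boom stand. Origin: centre of its underside.
- buffer_bottle: Loose bottle with a red cap, 60 mm across, 125 mm high. Origin: centre of its underside.
- tip_box: Loose blue box of pipette tips, 120 x 85 mm, 60 mm high. Origin: centre of its underside.

How it is judged:
On the way, in this order (a step that is already met when the one before it is completed fails the run):
1. the snap button is pressed flush by a finger while the boom is still in its first hole (value of joint button_press above 0.0032 m and value of joint boom_slide below 0.004 m and contact force between the fingers and snap_button above 1 N), for 0.02 s.
2. the boom is one hole (36 mm) farther out and the button has sprung out freely in that hole (value of joint boom_slide between 0.0335 and 0.0385 m and value of joint button_press below 0.001 m and contact force between snap_button and boom below 2.5 N), for 0.03 s.
3. the boom is tugged back towards the post and the button takes 5 N or more (value of joint boom_slide between 0.0335 and 0.0385 m and value of joint button_press below 0.001 m and value of joint boom_slide below 0.0359 m and contact force between snap_button and boom above 5 N), for 0.02 s.
At the end, for the whole second after the job is handed in: The boom stands one hole farther out than at the start (36 mm, within 2.5 mm), at rest, with the snap button sprung out through that hole (pushed in by less than 1 mm), and the robot has let go (value of joint boom_slide between 0.0335 and 0.0385 m and value of joint button_press below 0.001 m and velocity of joint boom_slide between -0.005 and 0.005 m/s); the robot touches nothing.
It fails at once if the boom is hauled against the sprung-out snap button with more than 15 N, or against it at all with more than 25 N ((contact force between snap_button and boom above 15 N and value of joint button_press below 0.0008 m) or contact force between snap_button and boom above 25 N).
It fails at once if the rack, a reagent pack, the vial, the bottle or the tip box is shifted by more than 15 mm or tipped (distance of any of rack, pack_a, pack_b, pack_c, control_vial, buffer_bottle, tip_box from where it was at the start of the episode above 0.015 m or angle between any of rack, pack_a, pack_b, pack_c, control_vial, buffer_bottle, tip_box's own z axis and vertical above 0.3 rad).
It also fails if it takes over 42 s, if anything falls off the work surface, if the arm or the gripper's body presses on something with over 40 N, if the wrist force passes 120 N, or if a joint passes its speed limit or range.

### The arm

A 7-joint arm with a two-finger parallel gripper is mounted at the origin on the work surface. World frame = base frame: x ahead of the robot, y to its left, z up, the work surface at z = 0. Lengths are in m, angles in rad, forces in N, time in s.
With the tool pointing down it reaches from about 0.425 to 0.925 m from the base axis. Payload 6.8 kg.
Tool frame: the origin (TCP) lies at the very end of the fingers, on their centre line; the grasp point (between the pads) lies 19 mm behind it; z points along the fingers, y is the line along which they close (so a half turn about z gives the same grasp; the last joint's range is limited). The gripper opens to 85 mm and grips with 20 to 120 N. Pads are 22 mm wide; open, the fingers measure 114 mm over their backs; the gripper's body (76 mm by 85 mm) begins 54 mm behind the grasp point. The pads swing forward as they close: fully open they stand 13 mm farther back than shut.
Start: joints at [1.174, 0.477, 0.022, 1.555, -0.011, 1.109, -0.083], TCP at [0.192, -0.647, 0.231] pointing down, gripper open.
Joint ranges: [-2.96, 2.96], [-0.34, 2.1], [-1.41, 1.46], [0.24, 2.44], [-1.37, 4.51], [0.17, 1.92], [-2.96, 2.96]. Speed limits (rad/s): [2.39, 2.39, 3.14, 3.14, 3.14, 3.14, 3.14].

### API

Orientations are given as a unit quaternion [w, x, y, z].
In Python, from station import monitor, eyes, bot gives the robot as it stands.
- The arm moves only by the tool run_rows, called after "Call:" as a command line: name --argument value ..., lists and objects as JSON in quotes. Schema: {"type":"object","properties":{"deltas":{"type":"array","items":{"type":"array","items":{"type":"array","items":{"type":"number"},"minItems":5,"maxItems":5},"minItems":1,"maxItems":20},"minItems":1,"maxItems":1},"grip_force":{"type":"number"},"only":{"type":"string"},"quiet":{"type":"boolean"},"lines":{"type":"string"}},"required":["deltas"],"additionalProperties":false}. deltas is a list that holds a single list of rows (three levels of brackets), with 1 to 20 rows, each of 5 numbers: dx, dy, dz in normalised numbers (1 is 0.6 m), then a turn about the tool's z in a scale on which 1.0 is pi rad, then the opening from 0.0 (shut) to 1.0 (fully open); each row shifts and turns the commanded pose from where the row before left it, along the tool's axes as they then stand; what a row does not reach is not made up. A row lasts 1/10 s, in which the tool goes at most 0.05 m and 0.15 rad, less where a joint would pass 70% of its speed; a pose out of reach is approached as far as the arm can. The fingers move at their own pace and stop on an object; grip_force is the grip in N (left out, the last holds). Time passes only in rows, so rows that do not move let the fingers close. The tool returns the time, the measured TCP pose, the force, the opening and the grip force at its end. only (a regular expression) keeps the lines of the reply that match it, lines (a string "A,B") keeps lines A to B, and quiet returns only ok. A shift or turn number past 1, either way, is cut back to 1. Input that does not fit is refused with a message, and nothing moves.
- monitor.get_obs(): the state, without advancing time (a new reading comes with each control period).
- eyes.read_camera(name): name is "side" or "top" or "wrist"; returns the picture (384x512x3 uint8, blue, green, red); there is no depth.
- eyes.camera_info(name): a dict with "vertical_fov" (degrees; the focal length in pixels is half the picture's height over the tangent of half this angle, whatever the lens; pixels are square), "cx", "cy" (the principal point, pixels), "view" (4x4, takes a point from world to camera coordinates); the wrist camera has in their place "hand_eye" (4x4, takes a point from camera to tool coordinates, whose origin is the TCP and whose axes are the flange's). Camera axes: x right, y up, looking along -z (the intrinsics and any distortion apply to the point x, -y, -z); pixel columns grow to the right and rows downward; lengths in m; the calibration is good to about 2 mm. A picture is of the moment at which its call begins: read the wrist's pose just before it. camera_info takes no time and is no camera call.
- bot.hand_in(): hands the job in; it is judged then, once.
The state is a dict: "t": time; "q": joint angles; "joint_vel": joint speeds; "joint_torque": joint torques, N m; "eef_pos": TCP position; "tool_rot": TCP orientation; "contact_force": force on the tool from outside, world axes, zero at the start; "torque": the same for the moment, N m; "gripper_width": opening from 0.0 (shut) to 1.0 (fully open); "grasp_force": force on a finger pad.
Only numpy, scipy, OpenCV 4.12 (cv2) and the standard library are available. Lean on these libraries where they do the work, as an engineer would, in place of code of your own. Each camera call takes 0.05 s, during which the arm holds its last target. There are 200 camera calls.

## Working session

There is one attempt and no reset: what is moved stays moved. The work goes in short steps, Python scripts to look and compute and a tool call to move; the robot and the scene stay as the last step left them, time stands still between calls to the robot, and variables do not carry over. Pictures are saved under pics/ and viewed, at most 10 in all, crops included, and the job is handed in when it is done.

```bash
mkdir -p pics; ls; python3 - <<'E'
from station import monitor, eyes, bot
import cv2,numpy as np
o=monitor.get_obs(); print({k:np.round(v,3).tolist() for k,v in o.items()})
for n in("side","top","wrist"):
    i=eyes.camera_info(n); print(n,{k:(np.round(v,4).tolist() if not isinstance(v,str) else v) for k,v in i.items()})
a=eyes.read_camera("side");b=eyes.read_camera("top")
cv2.imwrite("pics/side0.png",a);cv2.imwrite("pics/top0.png",b)
E
```

```text
pics
{'t': 0.0, 'q': [1.174, 0.478, 0.022, 1.556, -0.012, 1.109, -0.083], 'joint_vel': [-0.001, 0.001, -0.0, -0.001, 0.0, -0.001, 0.002], 'joint_torque': [-0.001, -59.645, 1.608, -28.119, 0.012, 0.01, -0.0], 'eef_pos': [0.192, -0.646, 0.23], 'tool_rot': [-0.001, 0.99, 0.144, -0.0], 'contact_force': [0.382, 0.221, 0.3], 'torque': [-0.018, 0.03, -0.017], 'grasp_force': 0.0, 'gripper_width': 0.999}
side {'vertical_fov': 51.3351, 'cx': 250.6717, 'cy': 194.0397, 'view': [[-0.919, -0.3942, -0.0047, 0.4748], [0.2513, -0.595, 0.7634, -0.2183], [-0.3037, 0.7004, 0.6459, -1.1619], [0.0, 0.0, 0.0, 1.0]]}
top {'vertical_fov': 46.37, 'cx': 256.4624, 'cy': 186.8399, 'view': [[-0.0146, -0.9998, 0.0126, 0.0094], [0.9858, -0.0123, 0.1677, -0.5551], [-0.1675, 0.0149, 0.9858, -1.544], [0.0, 0.0, 0.0, 1.0]]}
wrist {'vertical_fov': 64.1883, 'cx': 258.2341, 'cy': 190.8811, 'hand_eye': [[-0.0001, 0.9627, 0.2705, 0.0697], [1.0, 0.0002, -0.0001, -0.0004], [-0.0002, 0.2705, -0.9627, -0.1427], [0.0, 0.0, 0.0, 1.0]]}
```

View pics/side0.png

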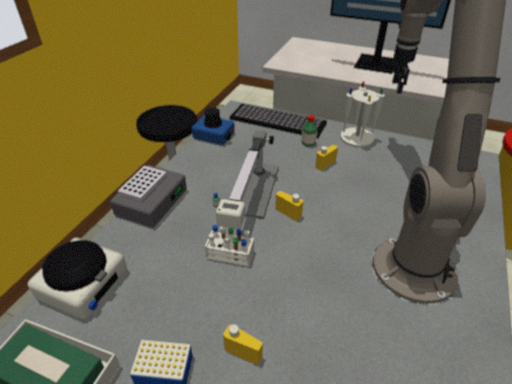

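View pics/top0.png

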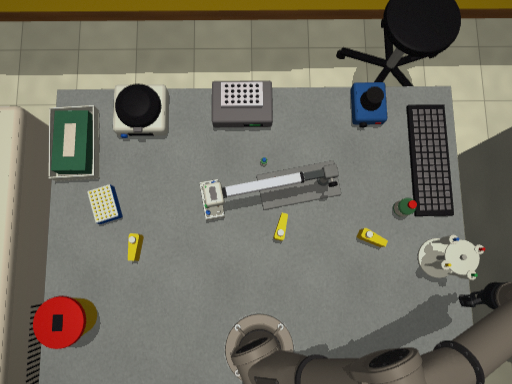

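The side view shows the post at about (260,140) and the reader head at (231,210). In the top view the boom runs from about (302,180) to (222,191), with the head at (211,192) and the vial at (264,160) on its far side, where the button must be. Next I'll measure the boom from both views.

```bash
cat > h.py <<'E'
import numpy as np,cv2
from station import monitor,eyes,bot
from scipy.spatial.transform import Rotation as R
def cam(n,obs=None):
    i=eyes.camera_info(n); f=192/np.tan(np.radians(i["vertical_fov"]/2))
    if n=="wrist":
        T=np.eye(4);q=obs["tool_rot"];T[:3,:3]=R.from_quat([q[1],q[2],q[3],q[0]]).as_matrix();T[:3,3]=obs["eef_pos"]
        C=T@np.array(i["hand_eye"])
    else: C=np.linalg.inv(np.array(i["view"]))
    return f,i["cx"],i["cy"],C
def ray(c,uv):
    f,cx,cy,C=c; d=C[:3,:3]@np.array([(uv[0]-cx)/f,-(uv[1]-cy)/f,-1.]); return C[:3,3],d/np.linalg.norm(d)
def onz(c,uv,z):
    o,d=ray(c,uv); return o+d*(z-o[2])/d[2]
def tri(rs):
    A=sum(np.eye(3)-np.outer(d,d) for o,d in rs);b=sum((np.eye(3)-np.outer(d,d))@o for o,d in rs); p=np.linalg.solve(A,b)
    return p,[np.linalg.norm((np.eye(3)-np.outer(d,d))@(p-o)) for o,d in rs]
def proj(c,p):
    f,cx,cy,C=c; q=C[:3,:3].T@(np.asarray(p)-C[:3,3]); return np.array([cx-f*q[0]/q[2],cy+f*q[1]/q[2]])
E
python3 - <<'E'
from h import *
print(eyes.camera_info("top").keys())
b=cv2.imread("pics/top0.png");a=cv2.imread("pics/side0.png")
ct=cam("top");cs=cam("side")
def seg(im,roi,th):
    m=np.zeros(im.shape[:2],np.uint8);x0,y0,x1,y1=roi
    m[y0:y1,x0:x1]=(im[y0:y1,x0:x1].min(2)>th)*255
    cs_,_=cv2.findContours(m,0,2); return max(cs_,key=cv2.contourArea)
r=cv2.minAreaRect(seg(b,(224,165,306,205),150)); print(r)
P=cv2.boxPoints(r); W=np.array([onz(ct,p,.175) for p in P]); print(P.round(1).tolist(),W.round(3).tolist(),[round(float(np.linalg.norm(W[i]-W[i-1])),3) for i in range(4)])
r2=cv2.minAreaRect(seg(a,(225,145,262,203),130)); P2=cv2.boxPoints(r2);print(P2.round(1).tolist(),[onz(cs,p,.175).round(3).tolist() for p in P2])
v=np.vstack([cv2.resize(b[150:230,190:350],(800,400),interpolation=cv2.INTER_CUBIC)])
w=cv2.resize(a[125:265,180:320],(560,560),interpolation=cv2.INTER_CUBIC)
cv2.imwrite("pics/top_c.png",v);cv2.imwrite("pics/side_c.png",w)
E
```

```text
dict_keys(['vertical_fov', 'cx', 'cy', 'view'])
((262.8730773925781, 183.42779541015625), (9.596105575561523, 75.34368133544922), 79.04593658447266)
[[225.0, 185.89999389648438], [298.8999938964844, 171.60000610351562], [300.79998779296875, 181.0], [226.8000030517578, 195.3000030517578]] [[0.538, 0.106, 0.175], [0.582, -0.136, 0.175], [0.551, -0.141, 0.175], [0.507, 0.1, 0.175]] [0.032, 0.247, 0.032, 0.246]
[[224.1999969482422, 201.8000030517578], [239.6999969482422, 146.39999389648438], [257.20001220703125, 151.3000030517578], [241.6999969482422, 206.6999969482422]] [[0.544, 0.124, 0.175], [0.62, -0.149, 0.175], [0.555, -0.145, 0.175], [0.49, 0.124, 0.175]]
```

View pics/top_c.png

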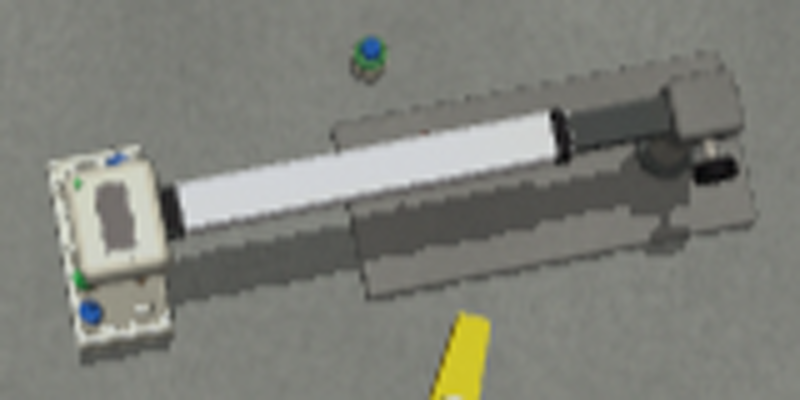

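View pics/side_c.png

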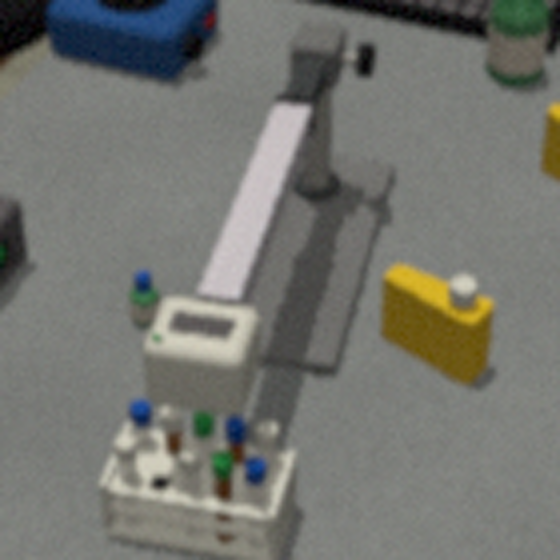

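```bash
python3 - <<'E'
from h import *
ct=cam("top");cs=cam("side")
for n,s,t in (("far",(249.5,150.8),(300,172.4)),("near",(258,151.8),(301.4,182.4))):
    print(n,[np.round(x,4) for x in tri([ray(cs,s),ray(ct,t)])])
print("button",onz(ct,(275,176.4),.16).round(4))
print("stand",onz(ct,(460,258),.15).round(3),"vial",onz(ct,(264,160),.05).round(3), "post", onz(ct,(331,171),.181).round(3))
d=np.array([-.179,.984]);print("y of white ends", [(np.array(p)-onz(ct,(275,176.4),.16)[:2])@d for p in((.5665,-.1385),(.5225,.103))])
E
```

```text
far [array([ 0.5799, -0.1399,  0.1737]), array([0., 0.])]
near [array([ 0.5483, -0.1426,  0.1759]), array([0.0022, 0.0022])]
button [ 0.5702 -0.0583  0.16  ]
stand [ 0.295 -0.654  0.15 ] vial [ 0.652 -0.027  0.05 ] post [ 0.582 -0.241  0.181]
y of white ends [np.float64(-0.07827150772636529), np.float64(0.16724049227363472)]
```

Careful with the scale: shifts go in shares of 0.6 m and turns go in shares of pi rad. That gives: -0.05 m is -0.0833, 0.0385 m is 0.0642.

Call:
run_rows --deltas '[[[0, 0, -0.0833, 0, 1], [0, 0, -0.0833, 0, 1], [0, 0, -0.0833, 0, 1], [0.0642, -0.044, 0, 0, 1], [0.0642, -0.044, 0, 0, 1], [0.0642, -0.044, 0, 0, 1], [0.0642, -0.044, 0, 0, 1], [0.0642, -0.044, 0, 0, 1], [0.0642, -0.044, 0, 0, 1], [0.0642, -0.044, 0, 0, 1], [0.0642, -0.044, 0, 0, 1], [0.0642, -0.044, 0, 0, 1], [0.0642, -0.044, 0, 0, 1], [0.0642, -0.044, 0, 0, 1], [0.0642, -0.044, 0, 0, 1], [0.0642, -0.044, 0, 0, 1], [0.0642, -0.044, 0, 0, 1], [0.0642, -0.044, 0, 0, 1], [0.0642, -0.044, 0, 0, 1], [0, 0, 0, 0, 1]]]'

```text
t: 2.1
eef_pos: [0.6645, -0.0583, 0.3795]
tool_rot: [-0.003, 0.989, 0.149, -0.0]
contact_force: [0.5, -0.5, -0.8]
gripper_width: 1.004
grasp_force: 0.0
```

Call:
run_rows --deltas '[[[0, 0, 0.0167, -0.0465, 1], [0, 0, 0.0167, -0.0465, 1], [0, 0, 0.0167, -0.0465, 1], [0, 0, 0.0167, -0.0465, 1], [0, 0, 0.0167, -0.0465, 1], [0, 0, 0.0167, -0.0465, 1], [0, 0, 0.0167, -0.0465, 1], [0, 0, 0.0167, -0.0465, 1], [0, 0, 0.0167, -0.0465, 1], [0, 0, 0.0167, -0.0465, 1], [0, 0, 0, 0, 1]]]'

```text
t: 3.2
eef_pos: [0.6611, -0.0676, 0.2792]
tool_rot: [-0.001, 0.641, 0.767, -0.001]
contact_force: [-0.5, -0.4, -1.4]
gripper_width: 1.002
grasp_force: 0.0
```

```bash
python3 - <<'E'
from h import *
import json
o=monitor.get_obs();im=eyes.read_camera("wrist");cv2.imwrite("pics/w1.png",im)
json.dump({k:np.array(o[k]).tolist() for k in("eef_pos","tool_rot")},open("w1.json","w"))
c=cam("wrist",o);print(proj(c,(.57,-.055,.16)))
hsv=cv2.cvtColor(im,cv2.COLOR_BGR2HSV);m=(((hsv[...,0]<8)|(hsv[...,0]>172))&(hsv[...,1]>140)&(hsv[...,2]>60)).astype(np.uint8)
n,l,s,ce=cv2.connectedComponentsWithStats(m);print([(s[i].tolist(),ce[i].round(1).tolist()) for i in range(1,n) if s[i,4]>8])
E
```

```text
[155.77663624 153.71316103]
[([152, 150, 6, 9, 40], [154.8, 154.3])]
```

View pics/w1.png

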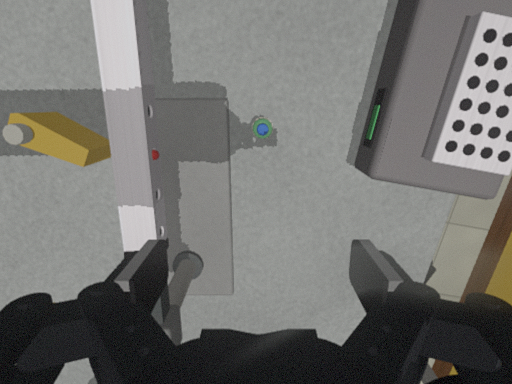

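The red button is at (154.8,154.3), with the holes at (150,111), (158,194) and (162,231). One more viewpoint will give the depth.

Scaled: -0.025 m is -0.0417, -0.015 m is -0.025.

Call:
run_rows --deltas '[[[-0.0417, -0.025, 0, 0, 1], [-0.0417, -0.025, 0, 0, 1], [0, 0, 0, 0, 1]]]'

```text
t: 3.55
eef_pos: [0.6407, -0.1273, 0.2816]
tool_rot: [0.001, 0.646, 0.764, -0.002]
contact_force: [-0.7, -1.1, -0.2]
gripper_width: 0.999
grasp_force: 0.0
```

```bash
python3 - <<'E'
from h import *
import json
o=monitor.get_obs();im=eyes.read_camera("wrist");cv2.imwrite("pics/w2.png",im)
o1=json.load(open("w1.json"));im1=cv2.imread("pics/w1.png")
def red(im):
    hsv=cv2.cvtColor(im,cv2.COLOR_BGR2HSV);m=(((hsv[...,0]<8)|(hsv[...,0]>172))&(hsv[...,1]>120)&(hsv[...,2]>50)).astype(np.uint8)
    n,l,s,ce=cv2.connectedComponentsWithStats(m);i=1+np.argmax(s[1:,4]);print(s[i],ce[i]);return ce[i]
def edge(im,rows):
    # boom +x top edge: bright-to-darker boundary at right of white band
    out=[]
    for v in rows:
        r=cv2.GaussianBlur(im,(3,3),0)[v,60:200].astype(int).min(1);out.append(r)
    return out
c1,c2=cam("wrist",o1),cam("wrist",o)
u1,u2=red(im1),red(im)
p,e=tri([ray(c1,u1),ray(c2,u2)]);print("button",p.round(4),np.round(e,4))
print(onz(c1,u1,.16).round(4),onz(c2,u2,.16).round(4))
t=np.array(R.from_quat(np.array(o["tool_rot"])[[1,2,3,0]]).as_matrix());print("tool x,y,z",t.T.round(4).tolist(),np.round(o["eef_pos"],4))
# boom edge from Hough on w2 & w1
for im_,c in((im1,c1),(im,c2)):
    g=cv2.cvtColor(im_,cv2.COLOR_BGR2GRAY)
    L=cv2.createLineSegmentDetector().detect(g)[0][:,0]
    for l in L:
        if np.hypot(l[2]-l[0],l[3]-l[1])>60 and 60<l[0]<300 and l[1]<260 and abs(l[3]-l[1])>3*abs(l[2]-l[0]):
            a=onz(c,l[:2],.175);b=onz(c,l[2:],.175);d=b-a;d*=np.sign(d[1]);d/=np.linalg.norm(d);print(l.round(0),d[:2].round(4),"x at y=-.05:",round(a[0]+d[0]/d[1]*(-.05-a[1]),4))
E
```

```text
[152 150   7  10  49] [154.6122449  154.34693878]
[184  83   5  10  43] [185.81395349  87.39534884]
button [ 0.5694 -0.0557  0.1603] [0.0002 0.0002]
[ 0.5691 -0.0557  0.16  ] [ 0.5696 -0.0558  0.16  ]
tool x,y,z [[-0.1662, 0.9861, -0.0035], [0.9861, 0.1662, -0.0011], [-0.0005, -0.0036, -1.0]] [ 0.6407 -0.1273  0.2816]
[141.  86. 132.   0.] [-0.182   0.9833] x at y=-.05: 0.5676
[ 90.   0. 111. 156.] [-0.1804  0.9836] x at y=-.05: 0.5367
[229. 111. 234. 292.] [-0.1821  0.9833] x at y=-.05: 0.6354
[180.  82. 173.   1.] [-0.1821  0.9833] x at y=-.05: 0.5675
[188. 188. 182. 108.] [-0.182   0.9833] x at y=-.05: 0.5674
[131.   0. 140.  78.] [-0.1821  0.9833] x at y=-.05: 0.5367
[252. 142. 255. 258.] [-0.183   0.9831] x at y=-.05: 0.6228
[140.  83. 148. 150.] [-0.1825  0.9832] x at y=-.05: 0.5367
[250.  56. 252. 128.] [-0.1811  0.9835] x at y=-.05: 0.6229
[249. 122. 247.  53.] [-0.1853  0.9827] x at y=-.05: 0.6206
[251. 227. 249. 152.] [-0.178  0.984] x at y=-.05: 0.6208
```

Scaled: 0.04 m is 0.0667, 0.03 m is 0.05, -0.016 rad is -0.0051.

Call:
run_rows --deltas '[[[0, 0, 0, -0.0051, 1], [0.0467, -0.0408, 0, 0, 1], [0.0467, -0.0408, 0, 0, 1], [0.0458, -0.0408, 0, 0, 1], [0, 0, 0.0667, 0, 1], [0, 0, 0.05, 0, 1], [0, 0, 0, 0, 1], [0, 0, 0, 0, 1]]]'

```text
t: 4.4
eef_pos: [0.554, -0.0523, 0.212]
tool_rot: [-0.0, 0.635, 0.773, 0.0]
contact_force: [0.5, -0.3, 1.2]
gripper_width: 0.998
grasp_force: 0.0
```

```bash
cat > e.py <<'E'
from h import *
o=monitor.get_obs();q=np.array(o["tool_rot"])[[1,2,3,0]];t=R.from_quat(q).as_matrix()
g=np.array([.5532,-.0587,.138]);y=np.array([-.182,.9833,0]);x=np.array([.9833,.182,0])
d=o["eef_pos"]-g;print("boom x,y,z err mm",np.round(1e3*np.array([d@x,d@y,d[2]]),1),"to go tool mm",np.round(-1e3*t.T@d,1),"yaw err",round(float(np.arctan2(t[1,1],t[0,1])-np.arctan2(.182,.9833)),4))
F=np.array(o["contact_force"]);print("t",round(o["t"],2),"F boom x,y,z",np.round([F@x,F@y,F[2]],2),"w",round(o["gripper_width"],3),"grip",round(o["grasp_force"],1))
E
python3 e.py
```

```text
boom x,y,z err mm [ 2.   6.2 74. ] to go tool mm [-6.2 -2.1 74. ] yaw err 0.0121
t 4.4 F boom x,y,z [ 0.48 -0.4   1.22] w 0.998 grip 0.0
```

Scaled: 0.03 m is 0.05, 0.014 m is 0.0233, 0.012 rad is 0.0038.

Call:
run_rows --deltas '[[[-0.01, -0.0033, 0, 0.0038, 1], [0, 0, 0.05, 0, 1], [0, 0, 0.05, 0, 1], [0, 0, 0.0233, 0, 1], [0, 0, 0, 0, 1], [0, 0, 0, 0, 1], [0, 0, 0, 0, 1]]]'

```text
t: 5.1
eef_pos: [0.5541, -0.0597, 0.139]
tool_rot: [0.001, 0.64, 0.768, 0.001]
contact_force: [-0.1, -0.1, -0.1]
gripper_width: 0.997
grasp_force: 0.0
```

```bash
python3 e.py
```

```text
boom x,y,z err mm [ 0.7 -1.1  1. ] to go tool mm [ 1.1 -0.7  1. ] yaw err -0.0012
t 5.1 F boom x,y,z [-0.09 -0.09 -0.13] w 0.997 grip 0.0
```

Scaled: 0.001 m is 0.0017, -0.0007 m is -0.0012.

Call:
run_rows --deltas '[[[0.0017, -0.0012, 0.0017, 0, 0.5], [0, 0, 0, 0, 0.5], [0, 0, 0, 0, 0.5], [0, 0, 0, 0, 0.5], [0, 0, 0, 0, 0], [0, 0, 0, 0, 0], [0, 0, 0, 0, 0], [0, 0, 0, 0, 0]]]' --grip_force 25

```text
t: 5.9
eef_pos: [0.5527, -0.0588, 0.1369]
tool_rot: [0.001, 0.64, 0.768, 0.001]
contact_force: [1.2, 0.1, 5.7]
gripper_width: 0.347
grasp_force: 29.2
```

```bash
python3 e.py;  python3 - <<'E'
from h import *
cv2.imwrite("pics/w3.png",eyes.read_camera("wrist"))
E
```

```text
boom x,y,z err mm [-0.5  0.  -1.1] to go tool mm [-0.   0.5 -1.1] yaw err -0.001
t 5.9 F boom x,y,z [ 1.22 -0.08  5.65] w 0.347 grip 29.2
```

View pics/w3.png

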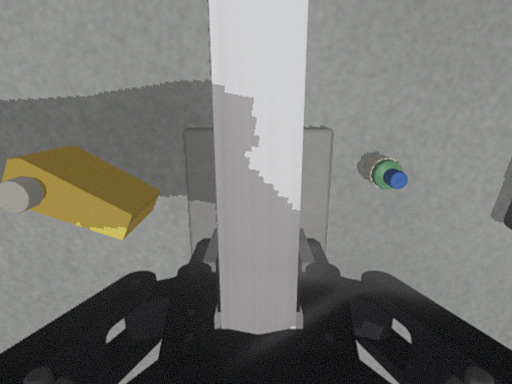

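The fingers straddle the boom in the image, at about columns 210–305, and the opening of 29.5 mm means the pads lie flat on it with the button flush. Now I'll draw it out gently.

Scaled: 0.001 m is 0.0017.

Call:
run_rows --deltas '[[[0.0017, 0, 0, 0, 0], [0.0017, 0, 0, 0, 0], [0.0017, 0, 0, 0, 0], [0, 0, 0, 0, 0]]]'

```text
t: 6.35
eef_pos: [0.5525, -0.0573, 0.1369]
tool_rot: [0.001, 0.64, 0.768, 0.0]
contact_force: [3.5, -4.1, 5.9]
gripper_width: 0.346
grasp_force: 29.2
```

```bash
python3 e.py
```

```text
boom x,y,z err mm [-0.5  1.5 -1.1] to go tool mm [-1.5  0.5 -1.1] yaw err -0.002
t 6.35 F boom x,y,z [ 2.73 -4.68  5.95] w 0.346 grip 29.2
```

Scaled: 0.001 m is 0.0017.

Call:
run_rows --deltas '[[[0.0017, 0, 0, 0, 0], [0.0017, 0, 0, 0, 0], [0, 0, 0, 0, 0]]]'

```text
t: 6.65
eef_pos: [0.5523, -0.0564, 0.1369]
tool_rot: [0.002, 0.641, 0.768, -0.0]
contact_force: [3.9, -6.0, 4.5]
gripper_width: 0.347
grasp_force: 29.0
```

```bash
python3 e.py
```

```text
boom x,y,z err mm [-0.5  2.4 -1.1] to go tool mm [-2.4  0.5 -1.1] yaw err -0.0026
t 6.65 F boom x,y,z [ 2.7  -6.62  4.55] w 0.347 grip 29.0
```

Scaled: 0.001 m is 0.0017.

Call:
run_rows --deltas '[[[0.0017, 0, 0, 0, 0], [0, 0, 0, 0, 0]]]'

```text
t: 6.85
eef_pos: [0.5522, -0.0559, 0.1369]
tool_rot: [0.002, 0.641, 0.768, -0.0]
contact_force: [3.9, -6.0, 4.7]
gripper_width: 0.347
grasp_force: 28.8
```

```bash
python3 e.py
```

```text
boom x,y,z err mm [-0.5  2.9 -1.1] to go tool mm [-2.9  0.5 -1.1] yaw err -0.003
t 6.85 F boom x,y,z [ 2.71 -6.6   4.7 ] w 0.347 grip 28.8
```

Call:
run_rows --deltas '[[[0.0017, 0, 0, 0, 0], [0.0017, 0, 0, 0, 0], [0, 0, 0, 0, 0]]]'

```text
t: 7.15
eef_pos: [0.552, -0.0551, 0.1369]
tool_rot: [0.002, 0.641, 0.768, -0.001]
contact_force: [4.3, -10.0, 4.1]
gripper_width: 0.349
grasp_force: 28.6
```

```bash
python3 e.py
```

```text
boom x,y,z err mm [-0.5  3.8 -1.1] to go tool mm [-3.8  0.5 -1. ] yaw err -0.0038
t 7.15 F boom x,y,z [  2.45 -10.62   4.12] w 0.349 grip 28.6
```

Scaled: 0.001 m is 0.0017.

Call:
run_rows --deltas '[[[0.0017, 0, 0, 0, 0], [0.0017, 0, 0, 0, 0], [0, 0, 0, 0, 0]]]'

```text
t: 7.45
eef_pos: [0.5512, -0.0506, 0.1369]
tool_rot: [0.001, 0.64, 0.768, 0.0]
contact_force: [2.2, -2.4, 5.2]
gripper_width: 0.348
grasp_force: 28.7
```

```bash
python3 e.py
```

```text
boom x,y,z err mm [-0.5  8.3 -1.1] to go tool mm [-8.3  0.5 -1.1] yaw err -0.0023
t 7.45 F boom x,y,z [ 1.77 -2.79  5.21] w 0.348 grip 28.7
```

Scaled: 0.002 m is 0.0033.

Call:
run_rows --deltas '[[[0.0033, 0, 0, 0, 0], [0.0033, 0, 0, 0, 0], [0.0033, 0, 0, 0, 0], [0.0033, 0, 0, 0, 0], [0.0033, 0, 0, 0, 0], [0.0033, 0, 0, 0, 0], [0.0033, 0, 0, 0, 0], [0.0033, 0, 0, 0, 0], [0.0033, 0, 0, 0, 0], [0, 0, 0, 0, 0]]]'

```text
t: 8.45
eef_pos: [0.5479, -0.0324, 0.1369]
tool_rot: [0.001, 0.64, 0.768, 0.0]
contact_force: [3.1, -2.6, 5.4]
gripper_width: 0.345
grasp_force: 28.7
```

```bash
python3 e.py
```

```text
boom x,y,z err mm [-0.5 26.8 -1.1] to go tool mm [-26.8   0.5  -1. ] yaw err -0.0019
t 8.45 F boom x,y,z [ 2.57 -3.14  5.43] w 0.345 grip 28.7
```

Scaled: 0.001 m is 0.0017.

Call:
run_rows --deltas '[[[0.0017, 0, 0, 0, 0], [0.0017, 0, 0, 0, 0], [0.0017, 0, 0, 0, 0], [0, 0, 0, 0, 0]]]'

```text
t: 8.85
eef_pos: [0.5474, -0.0296, 0.1369]
tool_rot: [0.001, 0.64, 0.768, 0.0]
contact_force: [3.0, -3.6, 5.4]
gripper_width: 0.347
grasp_force: 28.7
```

```bash
python3 e.py
```

```text
boom x,y,z err mm [-0.4 29.7 -1.1] to go tool mm [-29.7   0.5  -1. ] yaw err -0.0021
t 8.85 F boom x,y,z [ 2.29 -4.05  5.4 ] w 0.347 grip 28.7
```

Scaled: 0.001 m is 0.0017.

Call:
run_rows --deltas '[[[0.0017, 0, 0, 0, 0], [0, 0, 0, 0, 0]]]'

```text
t: 9.05
eef_pos: [0.5471, -0.028, 0.1369]
tool_rot: [0.001, 0.64, 0.768, 0.0]
contact_force: [1.7, -1.2, 5.7]
gripper_width: 0.348
grasp_force: 28.7
```

```bash
python3 e.py
```

```text
boom x,y,z err mm [-0.4 31.3 -1.1] to go tool mm [-31.3   0.5  -1. ] yaw err -0.0017
t 9.05 F boom x,y,z [ 1.4  -1.52  5.69] w 0.348 grip 28.7
```

Scaled: 0.001 m is 0.0017.

Call:
run_rows --deltas '[[[0.0017, 0, 0, 0, 0], [0, 0, 0, 0, 0]]]'

```text
t: 9.25
eef_pos: [0.5467, -0.026, 0.1369]
tool_rot: [0.0, 0.64, 0.768, 0.001]
contact_force: [0.9, 2.8, 5.9]
gripper_width: 0.348
grasp_force: 28.7
```

```bash
python3 e.py
```

```text
boom x,y,z err mm [-0.4 33.4 -1.1] to go tool mm [-33.4   0.5  -1.1] yaw err -0.0011
t 9.25 F boom x,y,z [1.38 2.59 5.93] w 0.348 grip 28.7
```

Scaled: 0.001 m is 0.0017.

Call:
run_rows --deltas '[[[0.0017, 0, 0, 0, 0], [0, 0, 0, 0, 0]]]'

```text
t: 9.45
eef_pos: [0.5465, -0.025, 0.1369]
tool_rot: [0.0, 0.64, 0.768, 0.001]
contact_force: [2.9, 1.3, 6.4]
gripper_width: 0.345
grasp_force: 28.7
```

```bash
python3 e.py
```

```text
boom x,y,z err mm [-0.5 34.4 -1.1] to go tool mm [-34.4   0.5  -1.1] yaw err -0.001
t 9.45 F boom x,y,z [3.07 0.78 6.38] w 0.345 grip 28.7
```

Scaled: 0.0005 m is 0.0008.

Call:
run_rows --deltas '[[[0.0008, 0, 0, 0, 0], [0, 0, 0, 0, 0]]]'

```text
t: 9.65
eef_pos: [0.5464, -0.0248, 0.1369]
tool_rot: [0.001, 0.64, 0.768, 0.001]
contact_force: [2.3, 0.0, 7.4]
gripper_width: 0.352
grasp_force: 28.7
```

```bash
python3 e.py
```

```text
boom x,y,z err mm [-0.5 34.6 -1.1] to go tool mm [-34.6   0.5  -1.1] yaw err -0.0012
t 9.65 F boom x,y,z [ 2.25 -0.39  7.37] w 0.352 grip 28.7
```

Call:
run_rows --deltas '[[[0.0008, 0, 0, 0, 0], [0.0008, 0, 0, 0, 0], [0, 0, 0, 0, 0]]]'

```text
t: 9.95
eef_pos: [0.5464, -0.0243, 0.1369]
tool_rot: [0.001, 0.64, 0.768, 0.0]
contact_force: [2.1, -1.9, 5.5]
gripper_width: 0.345
grasp_force: 28.7
```

```bash
python3 e.py
```

```text
boom x,y,z err mm [-0.4 35.  -1.1] to go tool mm [-35.    0.5  -1. ] yaw err -0.0015
t 9.95 F boom x,y,z [ 1.73 -2.25  5.47] w 0.345 grip 28.7
```

Scaled: -0.001 m is -0.0017.

Call:
run_rows --deltas '[[[-0.0017, 0, 0, 0, 0], [-0.0017, 0, 0, 0, 0], [-0.0017, 0, 0, 0, 0], [0, 0, 0, 0, 0]]]'

```text
t: 10.35
eef_pos: [0.5465, -0.0251, 0.1369]
tool_rot: [-0.0, 0.64, 0.769, 0.001]
contact_force: [0.9, 3.8, 6.2]
gripper_width: 0.345
grasp_force: 28.7
```

```bash
python3 e.py
```

```text
boom x,y,z err mm [-0.5 34.2 -1.1] to go tool mm [-34.2   0.5  -1.1] yaw err -0.0003
t 10.35 F boom x,y,z [1.59 3.57 6.18] w 0.345 grip 28.7
```

Scaled: -0.001 m is -0.0017.

Call:
run_rows --deltas '[[[-0.0017, 0, 0, 0, 0], [0, 0, 0, 0, 0]]]'

```text
t: 10.55
eef_pos: [0.5466, -0.0253, 0.1369]
tool_rot: [-0.0, 0.639, 0.769, 0.001]
contact_force: [0.5, 5.8, 6.2]
gripper_width: 0.35
grasp_force: 28.8
```

```bash
python3 e.py
```

```text
boom x,y,z err mm [-0.5 34.1 -1.1] to go tool mm [-34.1   0.4  -1.2] yaw err 0.0004
t 10.55 F boom x,y,z [1.53 5.62 6.23] w 0.35 grip 28.8
```

Scaled: -0.001 m is -0.0017.

Call:
run_rows --deltas '[[[-0.0017, 0, 0, 0, 0], [0, 0, 0, 0, 0]]]'

```text
t: 10.75
eef_pos: [0.5466, -0.0254, 0.1369]
tool_rot: [-0.001, 0.639, 0.769, 0.002]
contact_force: [-0.6, 8.1, 5.9]
gripper_width: 0.345
grasp_force: 28.8
```

```bash
python3 e.py
```

```text
boom x,y,z err mm [-0.5 33.9 -1.1] to go tool mm [-33.9   0.4  -1.2] yaw err 0.0009
t 10.75 F boom x,y,z [0.85 8.07 5.86] w 0.345 grip 28.8
```

Call:
run_rows --deltas '[[[-0.0017, 0, 0, 0, 0], [0, 0, 0, 0, 0]]]'

```text
t: 10.95
eef_pos: [0.5466, -0.0255, 0.1369]
tool_rot: [-0.001, 0.639, 0.769, 0.002]
contact_force: [-1.4, 9.7, 5.8]
gripper_width: 0.346
grasp_force: 28.8
```

```bash
python3 e.py
```

```text
boom x,y,z err mm [-0.4 33.8 -1.1] to go tool mm [-33.8   0.4  -1.2] yaw err 0.0017
t 10.95 F boom x,y,z [0.41 9.8  5.8 ] w 0.346 grip 28.8
```

Scaled: -0.0005 m is -0.0008.

Call:
run_rows --deltas '[[[-0.0008, 0, 0, 0, 0], [0, 0, 0, 0, 0], [0, 0, 0, 0, 0]]]'

```text
t: 11.25
eef_pos: [0.5466, -0.0256, 0.1369]
tool_rot: [-0.001, 0.639, 0.769, 0.002]
contact_force: [-1.5, 10.3, 5.9]
gripper_width: 0.345
grasp_force: 28.8
```

```bash
python3 e.py
```

```text
boom x,y,z err mm [-0.5 33.8 -1.1] to go tool mm [-33.8   0.4  -1.3] yaw err 0.0019
t 11.25 F boom x,y,z [ 0.42 10.36  5.93] w 0.345 grip 28.8
```

Call:
run_rows --deltas '[[[0.0017, 0, 0, 0, 0], [0.0017, 0, 0, 0, 0], [0.0017, 0, 0, 0, 0], [0.0017, 0, 0, 0, 0], [0, 0, 0, 0, 0]]]'

```text
t: 11.75
eef_pos: [0.5465, -0.0251, 0.1369]
tool_rot: [0.0, 0.64, 0.769, 0.001]
contact_force: [1.3, 2.4, 5.5]
gripper_width: 0.35
grasp_force: 28.7
```

```bash
python3 e.py
```

```text
boom x,y,z err mm [-0.5 34.2 -1.1] to go tool mm [-34.2   0.5  -1.1] yaw err -0.0001
t 11.75 F boom x,y,z [1.75 2.09 5.55] w 0.35 grip 28.7
```

Locked under about 10 N. Now let go, lift clear and look from the +x side.

Scaled: -0.04 m is -0.0667, -0.03 m is -0.05.

Call:
run_rows --deltas '[[[0, 0, 0, 0, 0.5], [0, 0, 0, 0, 0.8], [0, 0, 0, 0, 1], [0, 0, 0, 0, 1], [0, 0, 0, 0, 1], [0, 0, -0.0333, 0, 1], [0, 0, -0.0667, 0, 1], [0, 0, -0.0667, 0, 1], [0, 0, -0.0667, 0, 1], [0, 0.05, 0, 0, 1], [0, 0.05, 0, 0, 1], [-0.05, 0.05, 0, 0, 1], [-0.05, 0, 0, 0, 1], [0, 0, 0, 0, 1], [0, 0, 0, 0, 1]]]'

```text
t: 13.25
eef_pos: [0.6451, -0.07, 0.2757]
tool_rot: [-0.001, 0.641, 0.768, -0.0]
contact_force: [-0.5, 0.2, 1.0]
gripper_width: 0.999
grasp_force: 0.0
```

```bash
python3 - <<'E'
from h import *
o=monitor.get_obs();im=eyes.read_camera("wrist");c=cam("wrist",o)
u=proj(c,(.5705,-.0555,.16));print(u)
hsv=cv2.cvtColor(im,cv2.COLOR_BGR2HSV);m=(((hsv[...,0]<8)|(hsv[...,0]>172))&(hsv[...,1]>120)&(hsv[...,2]>50)).astype(np.uint8)
n,l,s,ce=cv2.connectedComponentsWithStats(m)
for i in range(1,n):
    if s[i,4]>8: print(s[i],onz(c,ce[i],.16).round(4))
x,y=u.astype(int);x=max(x,70);y=max(y,70)
cv2.imwrite("pics/w4.png",cv2.resize(im[y-70:y+70,x-70:x+70],(560,560),interpolation=cv2.INTER_CUBIC))
E
```

```text
[173.69663814 155.53232106]
[170 151   6  10  47] [ 0.5693 -0.0559  0.16  ]
```

View pics/w4.png

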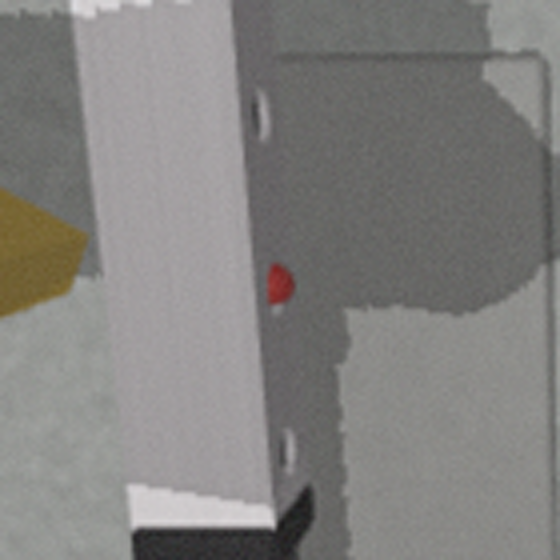

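The button stands proud in its new hole, at (280,284) in the crop. Only one hole remains towards the post end, so the boom is one hole further out. The robot is clear, so I'll hand in.

```bash
python3 -c "
from station import bot
print(bot.hand_in())"
```

```text
the job is handed in; nothing more can be done
None
```

The boom is one hole farther out with the button sprung out in it, it held a 10 N tug back towards the post, and the robot has let go; the job is handed in, but no verdict came back.

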